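# Tidy the waxing bench onto its pads and stacking trays

## Robot

A 6-joint arm with a two-finger parallel gripper is mounted at the origin on a cart in front of the work surface, level with it; the furniture and walls round the work are solid. World frame = base frame: x ahead of the robot, y to its left, z up, the work surface at z = 0. Lengths are in m, angles in degrees, forces in N, time in s.
With the tool pointing down it reaches from about 0.35 to 0.875 m from the base axis. Payload 4.2 kg.
Tool frame: the origin (TCP) lies midway between the tips of the shut fingers; the grasp point (between the pads) lies 19 mm behind it; z points along the fingers, y is the line along which they close (so a half turn about z gives the same grasp; the last joint's range is limited). The gripper opens to 87 mm and grips with 3 to 60 N. Pads are 19 mm wide; open, the fingers measure 117 mm over their backs; the gripper's body (75 mm by 190 mm) begins 51 mm behind the grasp point.
Start: joints at [88.843, 22.042, 0.453, 0, -68.411, -14.817], TCP at [0.172, 0.601, 0.223] pointing down, gripper open.
Joint ranges: [-179.83, 179.83], [-69.29, 118.12], [-61.27, 80.66], [-181.25, 117.63], [-171.15, -9.14], [-177.46, 177.46]. Speed limits (degrees/s): [159.86, 159.86, 180, 180, 180, 180].

## Interface

Orientations are given as a 3x3 rotation matrix whose columns are the frame's x, y, z axes.
In Python, from station import r, cams gives the robot as it stands.
- The arm moves only by the tool play_rows, never from a script. Its argument "commands" is text: rows parted by semicolons, each of 6 numbers parted by spaces: the shift along the world's x, y, z normalised to -1 to 1, where 1 is 30 mm, then the turn, a rotation vector about the world's x, y, z normalised to -1 to 1, where 1 is 0.15 rad. A call has 1 to 20 rows; each row shifts and turns the commanded pose from where the row before left it; what a row does not reach is not made up. A row lasts 1/10 s, in which the tool goes at most 50 mm and 8.59 degrees, less where a joint would pass 70% of its speed; a pose out of reach is approached as far as the arm can. A call with a number of a shift or a turn outside -1 to 1 is refused whole. A call with a gripper value outside its range is refused whole. "grip" is the finger opening in mm, from 0 to 87, set as the call begins (left out, the last holds). The fingers move at their own pace and stop on an object; the grip force is fixed at half the most. Time passes only in rows, so rows that do not move let the fingers close. It gives the time, the measured TCP pose, the force, the opening and the grip force at its end, in the units of the state.
- r.sense(): the state, without advancing time (a new reading comes with each control period).
- cams.capture(name): name is "scene" or "top" or "wrist"; returns (picture, depth): 420x560x3 uint8, blue, green, red; 420x560 float32, m along the optical axis (not along the pixel's ray), 0 where there is no reading.
- cams.camera_info(name): a dict with "mtx" (3x3 intrinsics, pixels), "R" (3x3) and "t" (3): a world point X has camera coordinates R X + t. Camera axes: x right, y down, z forward; pixel columns grow to the right and rows downward; lengths in m; the calibration is good to about 2 mm. A picture is of the moment at which its call begins: read the wrist's pose just before it. camera_info takes no time and is no camera call; for the wrist camera it gives the pose at the moment of the call.
- r.finish_job(): hands the job in; it is judged then, once.
The state is a dict: "time_s": time; "joints": joint angles; "joint_velocities": joint speeds; "effort": joint torques, N m; "tcp_pos": TCP position; "ee_rot": TCP orientation; "wrist_force": force on the tool from outside, world axes, zero at the start; "moment": the same for the moment, N m; "gripper_width": opening from 0.0 (shut) to 1.0 (fully open); "gripper_force": force on a finger pad.
Only numpy, scipy, OpenCV 4.12 (cv2) and the standard library are available. Lean on these libraries where they do the work, as an engineer would, in place of code of your own. Each camera call takes 0.05 s, during which the arm holds its last target. There are 200 camera calls.

## Task

Tidy the bench: stand each of the two jars on the round pad whose ring has its size, and lay the red wax block flat on the oblong pad, in line with its outline. Put the small black polisher into the deep tray that is screwed to the bench, and then stack the loose tray on top of that tray so that it sits down level between the corner lugs.

Things in the scene. Friction and masses are not known exactly. Their poses are not given: they have to be found in the camera images.
- large_jar_center (a point): centre (44 mm up) of the large brown screw jar with white lid, 64 mm in diameter, 88 mm high, standing loose on the bench; about 0.1 to 0.3 kg; z up
- small_jar_center (a point): centre (31 mm up) of the small white screw jar with blue lid, 48 mm in diameter, 62 mm high, standing loose; about 0.1 kg; z up
- wax_block_center (a point): centre (5.5 mm up) of the flat red wax block, 32 mm along its x, 68 mm along its y, 11 mm thick, lying loose
- polisher_center (a point): centre (15 mm up) of the small black polisher, a rounded plug 25 mm in diameter and 30 mm high, standing loose
- loose_tray_center (a point): centre (16 mm up) of the loose empty grey tray without ears: outside 140 mm along x, 60 mm along y, rim 32 mm high, 0.12 to 0.2 kg. Its long sides are plain and 60 mm apart between the corner lugs, which stand outside the walls from 14 mm up to 10 mm above the rim. Either way round fits the stack
- base_tray: open grey tray screwed to the bench by a steel ear at each end (to 93 mm from centre): 140 mm along x, 60 along y, rim 38 mm high, floor and walls 3 mm; origin: centre of its underside. L-shaped flared lugs outside its four corners (156 x 76 mm over all) rise 10 mm above the rim; the other tray drops between them with 3 mm play each way and rests on the rim
- large_round_pad: black rubber disc fixed to the bench, 76 mm in diameter, flat top 6 mm high, with a thin white ring of 64 mm diameter on it; origin at the centre of its underside
- small_round_pad: black rubber disc fixed to the bench, 60 mm in diameter, flat top 6 mm high, with a thin white ring of 48 mm diameter on it; origin at the centre of its underside
- oblong_pad: black rubber pad fixed to the bench, 46 mm along its x and 82 mm along its y, flat top 6 mm high, with a thin white outline of 32 x 68 mm on it; origin at the centre of its underside
Not all that is in view belongs to the job. What is shaped like the small_round_pad but pink is not meant.

How it is judged:
By the outcome, as a careful person would: the job done as asked, in the order asked, and still so for the second after the job is handed in, with the robot touching nothing.
It also fails if it takes over 112 s, if anything falls off the work surface, if the arm or the gripper's body presses on something with over 40 N, if the wrist force passes 120 N, or if a joint passes its speed limit or range.

## Working session

There is one attempt and no reset: what is moved stays moved. The work goes in short steps, Python scripts to look and compute and a tool call to move; the robot and the scene stay as the last step left them, time stands still between calls to the robot, and variables do not carry over. Pictures are saved under pics/ and viewed, at most 14 in all, crops included, and the job is handed in when it is done.

Besides the shell and the picture viewer there is one more tool, called in YAML: its name, and indented under it one key for each argument. play_rows: Moves the arm, as the interface text tells. Scaled input: -1 to 1 covers 30 mm each way for a shift and 0.15 rad each way for a turn. Its arguments: {"type":"object","properties":{"commands":{"type":"string"},"grip":{"type":"number"}},"required":["commands"]}

```bash
mkdir -p pics; ls; python3 - <<'E'
from station import r,cams
import cv2,numpy as np,pickle
for n in("top","scene"):
    i=cams.camera_info(n);p,d=cams.capture(n);cv2.imwrite(f"pics/{n}0.png",p);np.savez(f"{n}0.npz",p=p,d=d,K=i["mtx"],R=i["R"],t=i["t"])
    R=np.array(i["R"]);print(n,np.round(-R.T@np.array(i["t"]).ravel(),3),np.round(R,2).tolist(),np.array(i["mtx"])[0])
s=r.sense();print(s)
E
```

```text
pics
top [0.347 0.125 1.079] [[-0.01, -1.0, -0.02], [-0.99, 0.01, -0.16], [0.16, 0.02, -0.99]] [425.38712446   0.         278.09636778]
scene [-0.477 -0.528  1.044] [[0.56, -0.83, 0.01], [-0.52, -0.36, -0.77], [0.64, 0.43, -0.63]] [512.26256865   0.         273.53142206]
{'time_s': 0.1, 'joints': array([ 8.88440741e+01,  2.20872353e+01,  3.88313309e-01, -2.68259099e-02,
       -6.84118784e+01, -1.48150214e+01]), 'joint_velocities': array([-0.00747605, -0.03261579,  0.07780312,  0.23531616, -0.06388664,
       -0.07444148]), 'effort': array([-5.70634020e-04, -3.91691566e+01,  1.87935412e+01,  4.23191205e+00,
        1.34942721e-02, -7.34186165e-05]), 'tcp_pos': array([0.17181278, 0.60035937, 0.22156064]), 'ee_rot': array([[ 9.61353827e-01, -2.75315446e-01, -4.74279952e-04],
       [-2.75315845e-01, -9.61351903e-01, -1.92461666e-03],
       [ 7.39267598e-05,  1.98081438e-03, -9.99998035e-01]]), 'wrist_force': array([-0.19141463, -0.46771353, -0.77986253]), 'moment': array([ 0.0027351 ,  0.00572376, -0.00471345]), 'gripper_force': 0.0, 'gripper_width': 0.9978910044119758}
```

View pics/top0.png

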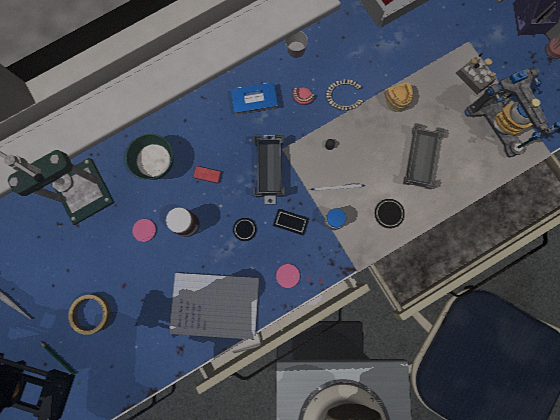

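View pics/scene0.png

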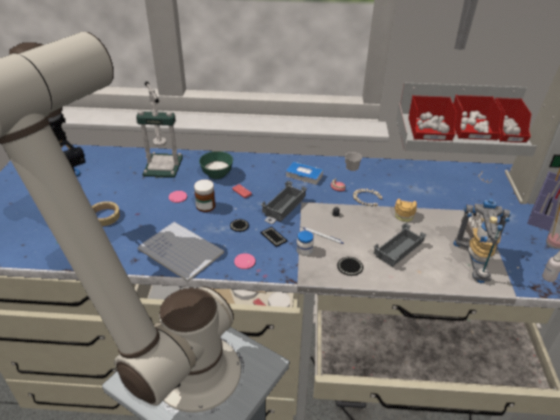

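Candidates (top view):
- Jars: the large jar is brown with a white lid at (180,221). The grey cup at (296,42) is a distractor. The small jar is blue-lidded at (336,217).
- Wax: red block at (207,174). The red-striped item at (303,96) is not it.
- Polisher: black plug at (330,144).
- Trays: the one with ears at (269,168) is the base, and (423,155) is the loose one.
- Pads: large round (389,213), small round (245,229), oblong (291,221). The pink discs at (144,230) and (288,275) are decoys.

```bash
cat > h.py <<'E'
import numpy as np,cv2
def ray(px,K,R,t,z):
    px=np.atleast_2d(px).astype(float);c=-R.T@t.ravel()
    d=np.c_[px,np.ones(len(px))]@np.linalg.inv(K).T@R
    return c+d*((z-c[2])/d[:,2])[:,None]
def load(f):
    a=np.load(f);return a["p"],a["d"],a["K"],a["R"],a["t"]
def snap(cams,n,f):
    i=cams.camera_info(n);p,d=cams.capture(n);np.savez(f+".npz",p=p,d=d,K=i["mtx"],R=i["R"],t=i["t"]);cv2.imwrite(f"pics/{f}.png",p)
    return p,d,np.array(i["mtx"]),np.array(i["R"]),np.array(i["t"])
def blob(mask,seed=None,amin=30):
    n,l,s,c=cv2.connectedComponentsWithStats(mask.astype(np.uint8))
    k=[i for i in range(1,n) if s[i,4]>=amin]
    i=min(k,key=lambda i:np.hypot(*(c[i]-seed))) if seed is not None else max(k,key=lambda i:s[i,4])
    return l==i,c[i],s[i,4]
def rect(mask,K,R,t,z):
    cn=max(cv2.findContours(mask.astype(np.uint8),cv2.RETR_EXTERNAL,cv2.CHAIN_APPROX_NONE)[0],key=cv2.contourArea)[:,0]
    P=ray(cn,K,R,t,z)[:,:2]*1000
    (c,wh,a)=cv2.minAreaRect(P.astype(np.float32))
    if wh[0]<wh[1]: a+=90;wh=wh[::-1]
    return np.round(c,1),np.round(wh,1),round((a+90)%180-90,1)  # a = long axis direction deg
E
python3 - <<'E'
from h import *
p,d,K,R,t=load("top0.npz")
for n,c,z in[("large",(180,219),.088),("small",(336,217),.062),("wax",(207,174),.011),("pol",(330,144),.03),("base",(269,168),.038),("loose",(423,155),.032),("Lpad",(389,213),.006),("Spad",(245,229),.006),("obl",(291,221),.006)]:
    x,y=c;print(n,np.round(ray(c,K,R,t,z)[0],3),p[y,x],"depth z",)
hsv=cv2.cvtColor(p,cv2.COLOR_BGR2HSV)
red=((hsv[...,0]<8)|(hsv[...,0]>172))&(hsv[...,1]>140)&(hsv[...,2]>70)
m,c,a=blob(red,(207,174));print("wax",rect(m,K,R,t,.011))
bl=cv2.inRange(hsv,(95,150,100),(115,255,255))>0
m,c,a=blob(bl,(336,217));print("lid",c,a,rect(m,K,R,t,.062))
cv2.imwrite("pics/c0.png",cv2.resize(p[120:250,160:450],None,fx=2.7,fy=2.7,interpolation=cv2.INTER_CUBIC))
E
```

```text
large [0.488 0.379 0.088] [169 170 169] depth z
small [0.492 0.009 0.062] [148  86  39] depth z
wax [0.616 0.332 0.011] [ 68  66 145] depth z
pol [0.685 0.014 0.03 ] [47 44 43] depth z
base [0.622 0.17  0.038] [87 80 79] depth z
loose [ 0.652 -0.219  0.032] [85 85 87] depth z
Lpad [ 0.509 -0.132  0.006] [23 24 25] depth z
Spad [0.472 0.234 0.006] [27 20 20] depth z
obl [0.491 0.117 0.006] [30 24 21] depth zTraceback (most recent call last):
  File "<stdin>", line 7, in <module>
  File "h.py", line 14, in blob
    i=min(k,key=lambda i:np.hypot(*(c[i]-seed))) if seed is not None else max(k,key=lambda i:s[i,4])
      ~~~^^^^^^^^^^^^^^^^^^^^^^^^^^^^^^^^^^^^^^^
ValueError: min() iterable argument is empty
```

```bash
python3 - <<'E'
from h import *
from station import r,cams
p,d,K,R,t=load("top0.npz")
cv2.imwrite("pics/c0.png",cv2.resize(p[120:250,160:450],None,fx=2.7,fy=2.7,interpolation=cv2.INTER_CUBIC))
hsv=cv2.cvtColor(p,cv2.COLOR_BGR2HSV)
red=((hsv[...,0]<8)|(hsv[...,0]>172))&(hsv[...,1]>100)&(hsv[...,2]>70)
m,c,a=blob(red,(207,174));print("wax",rect(m,K,R,t,.011))
i=cams.camera_info("wrist");R=np.array(i["R"]);t=np.array(i["t"]).ravel();s=r.sense()
E=s["ee_rot"];print(i["mtx"],"cam in tool",E.T@(-R.T@t-s["tcp_pos"]),(R@E).round(3))
E
```

```text
wax (array([615.4, 333.2]), array([66.2, 31.2]), 76.5)
[[341.47035093   0.         286.01455608]
 [  0.         341.47035093 214.27364915]
 [  0.           0.           1.        ]] cam in tool [ 0.07726123 -0.0003994  -0.16141319] [[ 0.     1.     0.   ]
 [-0.961  0.    -0.278]
 [-0.278 -0.     0.961]]
```

View pics/c0.png

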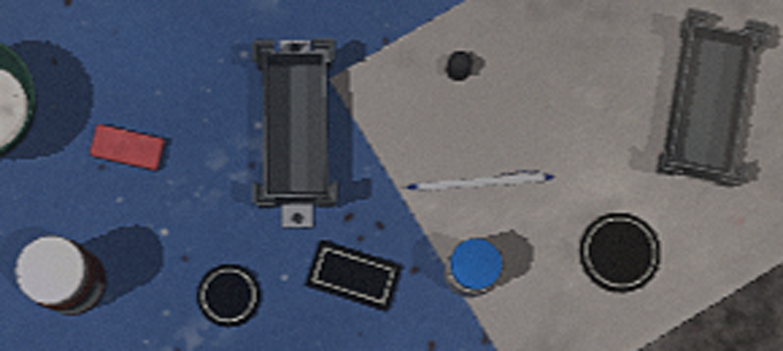

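The crop confirms the choices: eared base tray at (295,125), loose tray at (708,100), polisher at (460,65), wax at (128,147), and the three black pads. Next is a survey with the wrist camera.

play_rows:
  commands: "0.3 -0.4 0.4 0 0 0;0.65 -0.92 0.3 0 0 0;0.65 -0.92 0.3 0 0 0;0.65 -0.92 0.3 0 0 0;0.65 -0.92 0.2 0 0 0;0.65 -0.92 0.2 0 0 0;0.65 -0.92 0.2 0 0 0;0.65 -0.92 0.2 0 0 0;0.65 -0.92 0.1 0 0 0;0.65 -0.92 0.1 0 0 0;0.65 -0.92 0.1 0 0 0;0.65 -0.92 0.1 0 0 0;0.65 -0.92 0.1 0 0 0;0.65 -0.92 0 0 0 0;0.65 -0.92 0 0 0 0;0.65 -0.92 0 0 0 0;0.65 -0.92 0 0 0 0;0.3 -0.4 0 0 0 0;0 0 0 0 0 0;0 0 0 0 0 0"
  grip: 87

```text
time_s: 2.1
tcp_pos: [0.5017, 0.1346, 0.3009]
ee_rot: [[0.961, -0.276, 0.0], [-0.276, -0.961, 0.0], [0.0, -0.0, -1.0]]
wrist_force: [0.2, -0.1, 0.2]
gripper_width: 1.001
gripper_force: 0.0
```

```bash
python3 - <<'E'
from h import *
from station import r,cams
p,d,K,R,t=snap(cams,"wrist","w1");s=r.sense();print(s["time_s"],s["tcp_pos"],s["joints"].round(1))
cv2.imwrite("pics/w1b.png",cv2.resize(p,(800,600),interpolation=cv2.INTER_CUBIC))
def px(X):
    q=K@(R@np.array(X)+t.ravel());return (q[:2]/q[2]).round(0)
for n,X in dict(large=[.488,.379,.088],small=[.492,.009,.062],wax=[.616,.332,.011],pol=[.685,.014,.03],base=[.622,.17,.038],loose=[.652,-.219,.032],L=[.509,-.132,.006],S=[.472,.234,.006],o=[.491,.117,.006]).items(): print(n,px(X))
E
```

```text
2.15 [0.50152077 0.13509807 0.30092074] [ 33.    8.9  -6.4  -0.  -74.7  41. ]
large [ 91. 254.]
small [392. 162.]
wax [115. 133.]
pol [345.  -9.]
base [229.  90.]
loose [564. -44.]
L [485. 113.]
S [224. 215.]
o [301. 179.]
```

View pics/w1b.png

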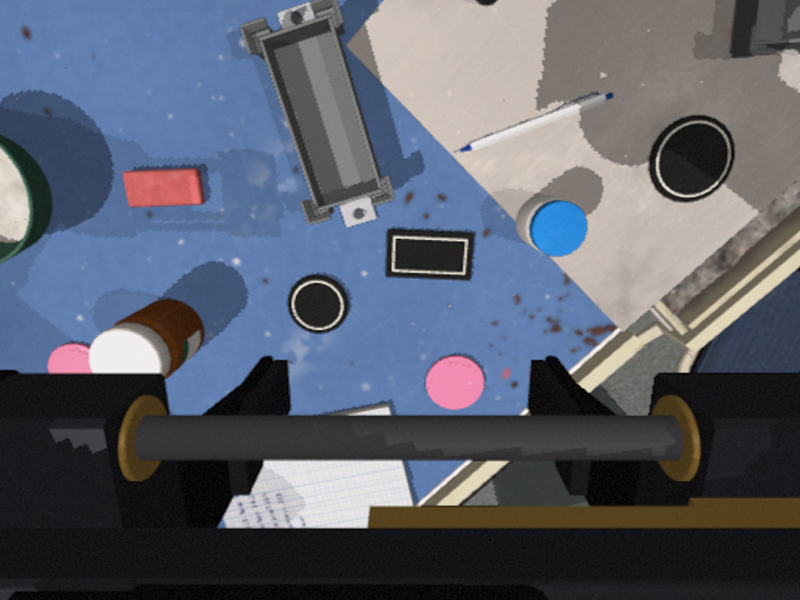

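The view shows (800x600 scale) wax at (165,187), small pad (318,303), oblong pad (430,254), large pad (692,158), blue lid (557,228), white lid (130,357) and base tray (325,115). Next I measure these with masks, depth and rays.

```bash
cat >> h.py <<'E'
def cloud(d,K,R,t):
    v,u=np.mgrid[:d.shape[0],:d.shape[1]]
    P=np.stack([(u-K[0,2])/K[0,0],(v-K[1,2])/K[1,1],np.ones_like(u)],-1)*d[...,None]
    return (P-t.ravel())@R
def proj(X,K,R,t):
    q=K@(R@np.array(X)+t.ravel());return q[:2]/q[2]
def circ(m,K,R,t,z):
    cn=max(cv2.findContours(m.astype(np.uint8),cv2.RETR_EXTERNAL,cv2.CHAIN_APPROX_NONE)[0],key=cv2.contourArea)[:,0]
    P=ray(cn,K,R,t,z)[:,:2]*1000
    e=cv2.fitEllipse(P.astype(np.float32));return np.round(e[0],1),np.round(e[1],1)
E
python3 - <<'E'
from h import *
p,d,K,R,t=load("w1.npz");hsv=cv2.cvtColor(p,cv2.COLOR_BGR2HSV)
W=cloud(d,K,R,t)
red=((hsv[...,0]<8)|(hsv[...,0]>172))&(hsv[...,1]>120)&(hsv[...,2]>150)
m,c,a=blob(red,(115,130));print("wax",a,rect(m,K,R,t,.011))
bl=cv2.inRange(hsv,(98,200,170),(112,255,255))>0
m,c,a=blob(bl,(390,160));print("lid",a,circ(m,K,R,t,.062))
blk=(hsv[...,2]<62)
for n,s in(("S",(222,212)),("L",(485,110)),("o",(301,178))):
    m,c,a=blob(blk|((hsv[...,1]<60)&(hsv[...,2]>150)&(np.hypot(W[...,0]-W[int(s[1]),int(s[0]),0],W[...,1]-W[int(s[1]),int(s[0]),1])<.036)),s,200)
    print(n,c,a,circ(m,K,R,t,.006) if n!="o" else rect(m,K,R,t,.006))
m=(abs(W[...,2]-.088)<.006)&(hsv[...,1]<60)&(W[...,0]>.4)&(abs(W[...,1]-.38)<.06)
m,c,a=blob(m);print("Llid",c,a,circ(m,K,R,t,.088),np.median(W[m][:,2]))
m=(abs(W[...,2]-.062)<.006)&(abs(W[...,1]-.01)<.05);m,c,a=blob(m);print("Slid",c,a,circ(m,K,R,t,.062),np.median(W[m][:,2]))
E
```

```text
wax 1200 (array([618.6, 332.4]), array([65.5, 30. ]), 76.2)
lid 947 (array([495.3,   9.3]), array([39.8, 42.6]))
S [222.28437233 212.1853117 ] 1171 (array([475.9, 234.7]), array([56.6, 57.2]))
L [483.29454841 110.96786005] 2458 (array([ 511.3, -130.6]), array([72.6, 74.2]))
o [300.62617371 177.37206573] 1704 (array([493. , 117.7]), array([80.1, 44.8]), 71.4)
Llid [ 87.85826211 246.48076923] 1404 (array([497.9, 378.3]), array([42. , 65.2])) 0.08701305483944038
Slid [391.42493847 159.70631665] 1219 (array([494. ,   9.5]), array([44.2, 45.5])) 0.061242213487162966
```

play_rows:
  commands: "-0.05 -0.84 -0.8 0 0 0;-0.05 -0.84 -0.8 0 0 0;-0.05 -0.84 -0.8 0 0 0;-0.05 -0.84 -0.8 0 0 0;-0.05 -0.84 -0.8 0 0 0;0 0 -1 0 0 0;0 0 -1 0 0 0;0 0 -1 0 0 0;0 0 -1 0 0 0;0 0 -0.8 0 0 0;0 0 -0.4 0 0 0;0 0 -0.1 0 0 0;0 0 0 0 0 0"

```text
time_s: 3.45
tcp_pos: [0.4945, 0.0099, 0.0217]
ee_rot: [[0.962, -0.274, -0.0], [-0.274, -0.962, -0.0], [-0.0, 0.0, -1.0]]
wrist_force: [0.2, -1.0, 0.1]
gripper_width: 1.001
gripper_force: 0.0
```

play_rows:
  commands: "0 0 0 0 0 0;0 0 0 0 0 0;0 0 0 0 0 0;0 0 0 0 0 0;0 0 0 0 0 0;0 0 0 0 0 0"
  grip: 20

```text
time_s: 4.05
tcp_pos: [0.4944, 0.0091, 0.0217]
ee_rot: [[0.961, -0.275, -0.0], [-0.275, -0.961, -0.0], [-0.0, 0.0, -1.0]]
wrist_force: [-0.4, -0.5, 1.7]
gripper_width: 0.54
gripper_force: 23.9
```

play_rows:
  commands: "0 0 0.5 0 0 0;0 0 0.9 0 0 0;0 0.1 0.93 0 0 0;-0.08 0.5 0 0 0 0;-0.08 0.9 0 0 0 0;-0.08 1 0 0 0 0;-0.08 1 0 0 0 0;-0.08 1 0 0 0 0;-0.08 1 0 0 0 0;-0.08 1 0 0 0 0;-0.04 0.7 0 0 0 0;0 0.32 0 0 0 0;0 0 -0.3 0 0 0;0 0 -0.8 0 0 0;0 0 -0.6 0 0 0;0 0 -0.3 0 0 0;0 0 -0.1 0 0 0;0 0 -0.03 0 0 0;0 0 0 0 0 0"

```text
time_s: 5.95
tcp_pos: [0.4768, 0.2346, 0.0279]
ee_rot: [[0.961, -0.276, 0.001], [-0.276, -0.961, 0.001], [0.001, -0.001, -1.0]]
wrist_force: [0.9, 0.6, -1.8]
gripper_width: 0.532
gripper_force: 30.0
```

```bash
python3 - <<'E'
from station import r
s=r.sense();print(s["time_s"],s["tcp_pos"],s["wrist_force"],s["gripper_width"])
E
```

```text
5.95 [0.4768429 0.2346121 0.0279159] [ 0.88298102  0.55342153 -1.81897168] 0.5320100242620524
```

play_rows:
  commands: "0 0 -0.04 0 0 0;0 0 0 0 0 0"

```text
time_s: 6.15
tcp_pos: [0.4771, 0.235, 0.0277]
ee_rot: [[0.961, -0.275, 0.001], [-0.275, -0.961, 0.001], [0.001, -0.001, -1.0]]
wrist_force: [0.2, -1.1, 6.2]
gripper_width: 0.537
gripper_force: 30.0
```

play_rows:
  commands: "0 0 0 0 0 0;0 0 0 0 0 0;0 0 0 0 0 0;0 0 0.4 0 0 0;0 0 0.9 0 0 0;0 0 1 0 0 0;0 0 1 0 0 0;-0.35 0.9 0.8 0 0 0;-0.35 0.9 0.6 0 0 0;-0.35 0.9 0.6 0 0 0;-0.35 0.9 0.6 0 0 0;-0.35 0.9 0.5 0 0 0;0 0 0 0 0 0;0 0 0 0 0 0"
  grip: 87

```text
time_s: 7.55
tcp_pos: [0.4235, 0.3701, 0.2188]
ee_rot: [[0.962, -0.274, 0.0], [-0.274, -0.962, 0.001], [-0.0, -0.001, -1.0]]
wrist_force: [-0.3, -1.1, -0.9]
gripper_width: 0.995
gripper_force: 0.0
```

```bash
python3 - <<'E'
from h import *
from station import r,cams
p,d,K,R,t=snap(cams,"wrist","w2");s=r.sense();print(s["time_s"],s["tcp_pos"])
hsv=cv2.cvtColor(p,cv2.COLOR_BGR2HSV);W=cloud(d,K,R,t)
m=(abs(W[...,2]-.088)<.006)&(hsv[...,1]<60)&(abs(W[...,1]-.38)<.06)&(abs(W[...,0]-.49)<.06)
m,c,a=blob(m);print("Llid",c,a,circ(m,K,R,t,.088),np.median(W[m][:,2]))
m=(abs(W[...,2]-.068)<.005)&(abs(W[...,1]-.235)<.05)&(W[...,0]>.43);m,c,a=blob(m);print("Slid",c,a,circ(m,K,R,t,.068),np.median(W[m][:,2]))
w=(abs(W[...,2]-.006)<.004)&(hsv[...,2]<62)&(np.hypot(W[...,0]-.476,W[...,1]-.235)<.045)
print("pad px",w.sum());cv2.imwrite("pics/w2b.png",p)
E
```

```text
7.6 [0.42356744 0.36918291 0.21820879]
Llid [249.35854545 135.85236364] 4125 (array([489.6, 383.6]), array([59.1, 59.3])) 0.08708821135249514
Slid [417.95408389 102.59690949] 2265 (array([476.3, 236.4]), array([44.4, 45.3])) 0.06728450115033789
pad px 373
```

View pics/w2b.png

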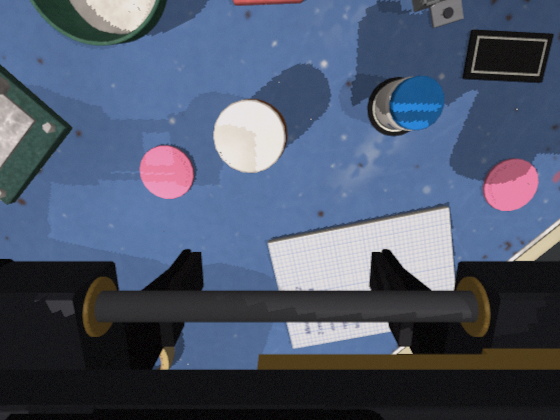

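Small jar stands on its pad with the lid at (418,102). The large jar lid is at (249,136), measured at (489.6,383.6) mm.

play_rows:
  commands: "0.7 0.15 -0.3 0 0 0;0.8 0.2 -0.7 0 0 0;0.7 0.12 -0.8 0 0 0;0 0 -0.9 0 0 0;0 0 -1 0 0 0;0 0 -1 0 0 0;0 0 -0.8 0 0 0;0 0 -0.4 0 0 0;0 0 -0.23 0 0 0;0 0 0 0 0 0;0 0 0 0 0 0"

```text
time_s: 8.7
tcp_pos: [0.4907, 0.3844, 0.0356]
ee_rot: [[0.961, -0.275, 0.001], [-0.275, -0.961, 0.001], [0.001, -0.002, -1.0]]
wrist_force: [-0.1, 0.4, 0.6]
gripper_width: 0.999
gripper_force: 0.0
```

play_rows:
  commands: "0 0 0 0 0 0;0 0 0 0 0 0;0 0 0 0 0 0;0 0 0 0 0 0;0 0 0 0 0 0"
  grip: 40

```text
time_s: 9.2
tcp_pos: [0.49, 0.3839, 0.0349]
ee_rot: [[0.961, -0.275, 0.0], [-0.275, -0.961, -0.0], [0.0, -0.0, -1.0]]
wrist_force: [-1.0, -1.4, 2.4]
gripper_width: 0.725
gripper_force: 30.0
```

play_rows:
  commands: "0 0 0.4 0 0 0;0 0 0.9 0 0 0;0 0 1 0 0 0;0 -0.3 1 0 0 0;0.04 -0.7 0.37 0 0 0;0.04 -1 0 0 0 0;0.04 -1 0 0 0 0;0.04 -1 0 0 0 0;0.04 -1 0 0 0 0;0.04 -1 0 0 0 0;0.04 -1 0 0 0 0;0.04 -1 0 0 0 0;0.04 -1 0 0 0 0;0.04 -1 0 0 0 0;0.04 -1 0 0 0 0;0.04 -1 0 0 0 0;0.04 -1 0 0 0 0;0.04 -1 0 0 0 0;0.04 -1 0 0 0 0;0.04 -1 0 0 0 0"

```text
time_s: 11.2
tcp_pos: [0.5073, -0.098, 0.1438]
ee_rot: [[0.961, -0.276, -0.002], [-0.276, -0.961, 0.0], [-0.002, 0.0, -1.0]]
wrist_force: [0.8, -0.2, -2.4]
gripper_width: 0.726
gripper_force: 30.0
```

play_rows:
  commands: "0.04 -0.7 0 0 0 0;0.02 -0.4 0 0 0 0;0 -0.07 -0.4 0 0 0;0 0 -0.9 0 0 0;0 0 -0.9 0 0 0;0 0 -0.7 0 0 0;0 0 -0.3 0 0 0;0 0 -0.15 0 0 0;0 0 -0.08 0 0 0;0 0 0 0 0 0;0 0 0 0 0 0"

```text
time_s: 12.3
tcp_pos: [0.5117, -0.1311, 0.0425]
ee_rot: [[0.961, -0.275, 0.002], [-0.275, -0.961, -0.0], [0.002, -0.001, -1.0]]
wrist_force: [0.4, 0.5, -1.6]
gripper_width: 0.724
gripper_force: 30.0
```

play_rows:
  commands: "0 0 -0.06 0 0 0;0 0 0 0 0 0"

```text
time_s: 12.5
tcp_pos: [0.5118, -0.1311, 0.0408]
ee_rot: [[0.961, -0.275, 0.002], [-0.275, -0.961, -0.0], [0.002, -0.0, -1.0]]
wrist_force: [-0.2, 0.7, 2.6]
gripper_width: 0.722
gripper_force: 30.0
```

play_rows:
  commands: "0 0 0 0 0 0;0 0 0 0 0 0;0 0 0 0 0 0;0 0 0.4 0 0 0;0 0 0.9 0 0 0;0 0 1 0 0 0;0 0 1 0 0 0;0.3 0.4 1 0 0 0;0.5 0.7 1 0 0 0;0.5 0.7 1 0 0 0;0.4 0.5 0.7 0 0 0;0 0 0 0 0 0;0 0 0 0 0 0"
  grip: 87

```text
time_s: 13.8
tcp_pos: [0.5615, -0.0619, 0.2501]
ee_rot: [[0.961, -0.275, 0.0], [-0.275, -0.961, 0.001], [-0.0, -0.001, -1.0]]
wrist_force: [0.1, 0.2, -1.2]
gripper_width: 0.998
gripper_force: 0.0
```

```bash
python3 - <<'E'
from h import *
from station import r,cams
p,d,K,R,t=snap(cams,"wrist","w3");s=r.sense();print(s["time_s"],s["tcp_pos"])
hsv=cv2.cvtColor(p,cv2.COLOR_BGR2HSV);W=cloud(d,K,R,t)
m=(W[...,2]>.022)&(W[...,2]<.036)&(np.hypot(W[...,0]-.685,W[...,1]-.014)<.04);m,c,a=blob(m);print("pol",c,a,circ(m,K,R,t,.03),np.max(W[m][:,2]))
for n,x,y,lo,hi in(("loose",.652,-.219,.027,.036),("base",.622,.17,.033,.041)):
    m=(W[...,2]>lo)&(W[...,2]<hi)&(np.hypot(W[...,0]-x,W[...,1]-y)<.1)&(hsv[...,1]<70);
    P=W[m];print(n,m.sum());(c,wh,a)=cv2.minAreaRect((P[:,:2]*1000).astype(np.float32));print(c,wh,a)
T=snap(cams,"top","t3");m=cv2.inRange(T[0],(120,120,120),(255,255,255))>0
W=cloud(*T[1:])
for z,x,y in((.094,.511,-.131),(.068,.476,.235)):
    m=(abs(W[...,2]-z)<.008)&(np.hypot(W[...,0]-x,W[...,1]-y)<.05);m,c,a=blob(m);print(c,a,circ(m,*T[2:],z))
E
```

```text
13.85 [ 0.56085733 -0.06231643  0.24921114]
pol [186.11170213  88.54255319] 376 (array([690.7,  11. ]), array([21.3, 21.9])) 0.030529570616759278
loose 1406
(642.9342651367188, -217.19448852539062) (70.55448913574219, 135.3454132080078) 77.11239624023438
base 1858
(631.3884887695312, 169.83740234375) (150.89212036132812, 71.90650177001953) 0.23642688989639282
[397.10968921 207.05667276] 547 (array([ 509.2, -130.5]), array([58.5, 61.1]))
[242.26923077 225.26573427] 286 (array([473.8, 234.1]), array([43.8, 44.3]))
```

View pics/w3.png

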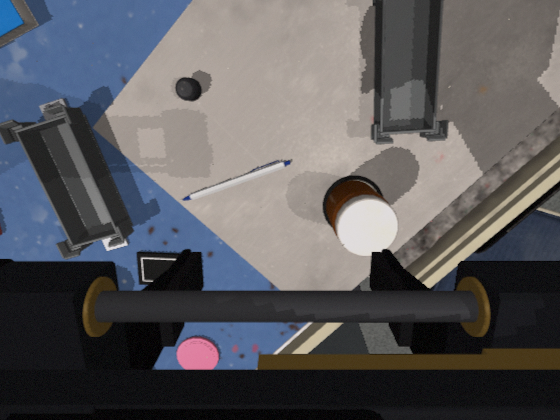

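Polisher is at (188,89), the loose tray top right with its far end cut off, the large jar sits on the ring, and the base tray is at left. Next I pick up the polisher with the finger line along x, so the fingers fit inside the tray.

play_rows:
  commands: "0.48 0.27 -0.37 0 0 -0.95;0.48 0.27 -0.37 0 0 -0.95;0.48 0.27 -0.37 0 0 -0.95;0.48 0.27 -0.37 0 0 -0.95;0.48 0.27 -0.37 0 0 -0.95;0.48 0.27 -0.37 0 0 -0.95;0.48 0.27 -0.37 0 0 -0.95;0.48 0.27 -0.37 0 0 -0.95;0.48 0.27 -0.37 0 0 -0.95;0 0 0 0 0 0;0 0 -0.7 0 0 0;0 0 -1 0 0 0;0 0 -1 0 0 0;0 0 -0.5 0 0 0;0 0 0 0 0 0;0 0 0 0 0 0"

```text
time_s: 15.5
tcp_pos: [0.6921, 0.0103, 0.055]
ee_rot: [[0.01, -1.0, 0.001], [-1.0, -0.01, -0.0], [0.0, -0.001, -1.0]]
wrist_force: [0.4, -0.1, 0.5]
gripper_width: 1.0
gripper_force: 0.0
```

play_rows:
  commands: "-0.03 0.02 -0.8 0 0 0;0 0 -0.6 0 0 0;0 0 -0.25 0 0 0;0 0 -0.05 0 0 0;0 0 0 0 0 0"

```text
time_s: 16.0
tcp_pos: [0.6917, 0.0115, 0.0044]
ee_rot: [[0.01, -1.0, 0.002], [-1.0, -0.01, 0.0], [-0.0, -0.002, -1.0]]
wrist_force: [-0.3, 0.1, -0.6]
gripper_width: 0.999
gripper_force: 0.0
```

play_rows:
  commands: "0 0 0 0 0 0;0 0 0 0 0 0;0 0 0 0 0 0;0 0 0 0 0 0;0 0 0 0 0 0;0 0 0 0 0 0;0 0 0 0 0 0"
  grip: 10

```text
time_s: 16.7
tcp_pos: [0.6906, 0.0114, 0.0029]
ee_rot: [[0.01, -1.0, -0.0], [-1.0, -0.01, -0.0], [0.0, 0.0, -1.0]]
wrist_force: [0.8, -0.1, -0.7]
gripper_width: 0.45
gripper_force: 0.0
```

Still closing; a few more rows.

play_rows:
  commands: "0 0 0 0 0 0;0 0 0 0 0 0;0 0 0 0 0 0;0 0 0 0 0 0"

```text
time_s: 17.1
tcp_pos: [0.6906, 0.0113, 0.0029]
ee_rot: [[0.009, -1.0, -0.0], [-1.0, -0.009, -0.0], [0.0, 0.0, -1.0]]
wrist_force: [0.4, 0.6, 0.4]
gripper_width: 0.261
gripper_force: 30.0
```

play_rows:
  commands: "0 0 0.5 0 0 0;0 0 1 0 0 0;-0.2 0.3 1 0 0 0;-0.35 0.9 0.17 0 0 0;-0.35 0.95 0 0 0 0;-0.35 0.95 0 0 0 0;-0.35 0.95 0 0 0 0;-0.35 0.8 0 0 0 0;-0.17 0.39 0 0 0 0;0 0 0 0 0 0;0 0 -0.5 0 0 0;0 0 -0.8 0 0 0;0 0 -0.6 0 0 0;0 0 -0.4 0 0 0;0 0 -0.2 0 0 0;0 0 0 0 0 0"

```text
time_s: 18.7
tcp_pos: [0.6271, 0.1678, 0.0075]
ee_rot: [[0.009, -1.0, -0.001], [-1.0, -0.009, -0.001], [0.001, 0.001, -1.0]]
wrist_force: [-1.1, 0.3, -0.2]
gripper_width: 0.265
gripper_force: 30.0
```

play_rows:
  commands: "0 0 -0.04 0 0 0;0 0 0 0 0 0"

```text
time_s: 18.9
tcp_pos: [0.6277, 0.1688, 0.0078]
ee_rot: [[0.01, -1.0, 0.002], [-1.0, -0.01, 0.001], [-0.001, -0.002, -1.0]]
wrist_force: [-0.8, -0.8, -0.2]
gripper_width: 0.266
gripper_force: 30.0
```

play_rows:
  commands: "0 0 0 0 0 0;0 0 0 0 0 0;0 0 0 0 0 0;0 0 0 0 0 0;0 0 0.3 0 0 0;0 0 0.9 0 0 0;0 0 1 0 0 0;0 0.3 1 0 0 0;0 0.9 1 0 0 0;0 0.9 0.9 0 0 0;0 0.9 0.8 0 0 0;0 0.7 0.5 0 0 0;0 0 0 0 0 0;0 0 0 0 0 0"
  grip: 50

```text
time_s: 20.3
tcp_pos: [0.6267, 0.2797, 0.1992]
ee_rot: [[0.01, -1.0, -0.0], [-1.0, -0.01, 0.0], [-0.0, 0.0, -1.0]]
wrist_force: [-0.4, -1.0, 0.0]
gripper_width: 0.57
gripper_force: 0.0
```

```bash
python3 - <<'E'
from h import *
from station import r,cams
p,d,K,R,t=snap(cams,"wrist","w4");s=r.sense();print(s["time_s"],s["tcp_pos"])
hsv=cv2.cvtColor(p,cv2.COLOR_BGR2HSV);W=cloud(d,K,R,t)
m=(W[...,2]>.02)&(np.hypot(W[...,0]-.622,W[...,1]-.17)<.1)
for lo,hi in((.043,.055),(.033,.043)):
    q=m&(W[...,2]>lo)&(W[...,2]<hi);P=W[q][:,:2]*1000
    print(len(P),cv2.minAreaRect(P.astype(np.float32)),np.percentile(P,[1,99],0).round(1).tolist())
cv2.imwrite("pics/w4b.png",p)
E
```

```text
20.35 [0.62643319 0.278936   0.19831005]
1228 ((631.0785522460938, 171.1168212890625), (158.14144897460938, 77.56924438476562), 0.2066166251897812) [[552.4, 132.8], [709.7, 210.1]]
2554 ((631.0447998046875, 170.66213989257812), (150.0565643310547, 71.75846099853516), 0.14983560144901276) [[557.7, 137.8], [704.6, 204.7]]
```

View pics/w4b.png

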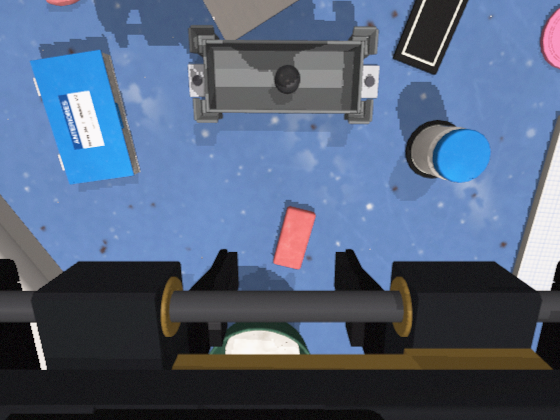

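Polisher is upright in the tray at (287,79), and the base tray centre is (631,171) at yaw 0.2°. Wax is visible at (294,238), so I re-measure it here.

```bash
python3 - <<'E'
from h import *
p,d,K,R,t=load("w4.npz");hsv=cv2.cvtColor(p,cv2.COLOR_BGR2HSV)
red=((hsv[...,0]<8)|(hsv[...,0]>172))&(hsv[...,1]>120)&(hsv[...,2]>150)
m,c,a=blob(red,(294,238));print("wax",a,rect(m,K,R,t,.011))
# oblong outline by white line in w1
p,d,K,R,t=load("w1.npz");hsv=cv2.cvtColor(p,cv2.COLOR_BGR2HSV);W=cloud(d,K,R,t)
m=(hsv[...,1]<70)&(hsv[...,2]>120)&(np.hypot(W[...,0]-.493,W[...,1]-.1177)<.05)
m,c,a=blob(m,(300,178));print("outline",a,rect(m,K,R,t,.006))
E
```

```text
wax 946 (array([619.1, 332.3]), array([65.5, 30.2]), 76.1)
outline 318 (array([492.3, 118. ]), array([70.8, 34.9]), 71.4)
```

play_rows:
  commands: "-0.08 0.5 -0.5 0 0 -0.5;-0.09 0.7 -1 0 0 -0.6;-0.08 0.58 -1 0 0 -0.58;0 0 -1 0 0 0;0 0 -1 0 0 0;0 0 -0.9 0 0 0;0 0 -0.6 0 0 0;0 0 -0.3 0 0 0;0 0 -0.16 0 0 0;0 0 0 0 0 0;0 0 0 0 0 0"
  grip: 60

```text
time_s: 21.45
tcp_pos: [0.6202, 0.3331, 0.0062]
ee_rot: [[-0.24, -0.971, 0.002], [-0.971, 0.24, 0.001], [-0.001, -0.001, -1.0]]
wrist_force: [0.6, 0.3, 0.7]
gripper_width: 0.689
gripper_force: 0.0
```

play_rows:
  commands: "0 0 0 0 0 0;0 0 0 0 0 0;0 0 0 0 0 0;0 0 0 0 0 0;0 0 0 0 0 0;0 0 0 0 0 0"
  grip: 15

```text
time_s: 22.05
tcp_pos: [0.6195, 0.333, 0.0053]
ee_rot: [[-0.24, -0.971, 0.0], [-0.971, 0.24, 0.0], [-0.0, -0.0, -1.0]]
wrist_force: [-0.9, 0.5, 1.3]
gripper_width: 0.36
gripper_force: 30.0
```

play_rows:
  commands: "0 0 0.5 0 0 0;0 0 1 0 0 0;0 0 1 0 0 0;-0.3 -0.4 0.2 0 0 -0.1;-0.5 -0.85 0 0 0 -0.1;-0.5 -0.85 0 0 0 -0.1;-0.5 -0.85 0 0 0 -0.1;-0.5 -0.85 0 0 0 -0.1;-0.5 -0.85 0 0 0 -0.05;-0.5 -0.85 0 0 0 0;-0.5 -0.85 0 0 0 0;-0.42 -0.8 0 0 0 0;0 0 0 0 0 0;0 0 -0.4 0 0 0;0 0 -0.9 0 0 0;0 0 -0.6 0 0 0;0 0 -0.4 0 0 0;0 0 -0.1 0 0 0;0 0 0 0 0 0;0 0 0 0 0 0"

```text
time_s: 24.05
tcp_pos: [0.4937, 0.119, 0.0146]
ee_rot: [[-0.319, -0.948, 0.001], [-0.948, 0.319, 0.001], [-0.001, -0.001, -1.0]]
wrist_force: [-1.1, -0.1, 0.2]
gripper_width: 0.362
gripper_force: 30.0
```

play_rows:
  commands: "-0.02 -0.02 -0.07 0 0 0;0 0 -0.03 0 0 0;0 0 0 0 0 0"

```text
time_s: 24.35
tcp_pos: [0.4924, 0.1179, 0.0113]
ee_rot: [[-0.319, -0.948, 0.0], [-0.948, 0.319, 0.0], [-0.0, -0.0, -1.0]]
wrist_force: [-0.2, 0.4, -0.4]
gripper_width: 0.366
gripper_force: 30.0
```

play_rows:
  commands: "0 0 -0.02 0 0 0;0 0 0 0 0 0"

```text
time_s: 24.55
tcp_pos: [0.4925, 0.1179, 0.0112]
ee_rot: [[-0.319, -0.948, 0.0], [-0.948, 0.319, 0.0], [-0.0, -0.0, -1.0]]
wrist_force: [-1.5, 1.3, 5.4]
gripper_width: 0.364
gripper_force: 30.0
```

play_rows:
  commands: "0 0 0 0 0 0;0 0 0 0 0 0;0 0 0.1 0 0 0;0 0 0.5 0 0 0;0 0 1 0 0 0;0 0 1 0 0 0;0.1 -0.3 1 0 0 0.93;0.1 -0.5 0.8 0 0 0.93;0.1 -0.6 0.6 0 0 0.93;0.1 -0.6 0.6 0 0 0.93;0.1 -0.6 0.6 0 0 0.93;0.1 -0.6 0.6 0 0 0.93;0.1 -0.6 0.6 0 0 0.93;0.1 -0.6 0.6 0 0 0.93;0.1 -0.6 0.6 0 0 0.93;0.1 -0.6 0.5 0 0 0.93;0.1 -0.6 0.3 0 0 0.93;0.1 -0.4 0.2 0 0 0.93;0 0 0 0 0 0;0 0 0 0 0 0"
  grip: 45

```text
time_s: 26.55
tcp_pos: [0.528, -0.08, 0.298]
ee_rot: [[0.975, -0.223, -0.001], [-0.223, -0.975, 0.0], [-0.001, -0.0, -1.0]]
wrist_force: [-0.4, -0.5, -0.6]
gripper_width: 0.518
gripper_force: 0.0
```

```bash
python3 - <<'E'
from h import *
from station import r,cams
p,d,K,R,t=snap(cams,"wrist","w5");s=r.sense();print(s["time_s"],s["tcp_pos"],s["ee_rot"][:,1])
hsv=cv2.cvtColor(p,cv2.COLOR_BGR2HSV);W=cloud(d,K,R,t)
red=((hsv[...,0]<8)|(hsv[...,0]>172))&(hsv[...,1]>120)&(hsv[...,2]>150)
m,c,a=blob(red,proj([.493,.118,.017],K,R,t));print("wax",a,c,rect(m,K,R,t,.017))
m2,c,a=blob((hsv[...,2]<62)|((np.hypot(W[...,0]-.493,W[...,1]-.118)<.045)&((hsv[...,1]<60)|m)),proj([.493,.118,.017],K,R,t),200);print("pad",a,c,rect(m2,K,R,t,.006))
m=(np.hypot(W[...,0]-.645,W[...,1]+.218)<.1)
for lo,hi in((.037,.048),(.028,.036)):
    q=m&(W[...,2]>lo)&(W[...,2]<hi);P=W[q][:,:2]*1000
    print(len(P),cv2.minAreaRect(P.astype(np.float32)))
E
```

```text
26.6 [ 0.52790202 -0.07975337  0.2978202 ] [-2.22401772e-01 -9.74955100e-01 -6.77486202e-05]
wax 989 [151.12436805 232.37007078] (array([494.2, 117.4]), array([66.6, 30.6]), 71.2)
pad 1521 [155.21827745 230.34714004] (array([493.5, 116.2]), array([80.4, 45.2]), 71.5)
296 ((583.3610229492188, -205.2509307861328), (78.32064819335938, 20.3383846282959), 77.06424713134766)
963 ((637.4083862304688, -217.2351837158203), (66.73155212402344, 124.57902526855469), 77.54035949707031)
```

View pics/w5.png

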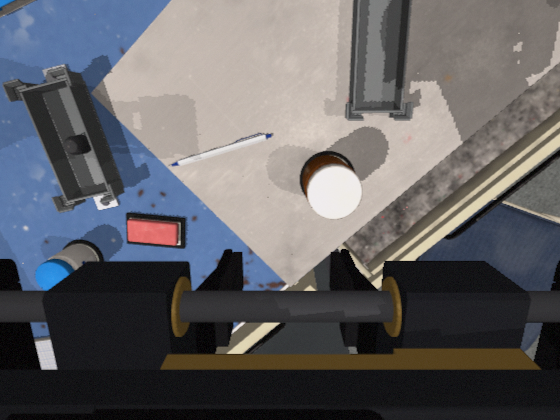

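Wax lies on its outline at (154,231), within about 1 mm. The loose tray's far end is still cropped, so I shift forward.

play_rows:
  commands: "0.7 -0.6 0 0 0 0;0.7 -0.6 0 0 0 0;0.7 -0.6 0 0 0 0;0.4 -0.6 0 0 0 0;0 0 0 0 0 0;0 0 0 0 0 0"
  grip: 87

```text
time_s: 27.2
tcp_pos: [0.6031, -0.1516, 0.2974]
ee_rot: [[0.975, -0.221, -0.002], [-0.221, -0.975, 0.0], [-0.002, 0.0, -1.0]]
wrist_force: [0.2, 0.6, -0.2]
gripper_width: 0.953
gripper_force: 0.0
```

```bash
python3 - <<'E'
from h import *
from station import r,cams
p,d,K,R,t=snap(cams,"wrist","w6");s=r.sense();print(s["time_s"],s["tcp_pos"],s["ee_rot"][:,1])
W=cloud(d,K,R,t)
m=(np.hypot(W[...,0]-.65,W[...,1]+.22)<.11)
for lo,hi in((.037,.048),(.028,.036),(.02,.05)):
    q=m&(W[...,2]>lo)&(W[...,2]<hi);P=W[q][:,:2]*1000
    v,u=np.where(q);print(len(P),cv2.minAreaRect(P.astype(np.float32)),v.min(),v.max(),u.min(),u.max())
E
```

```text
27.25 [ 0.60292586 -0.15133875  0.2979626 ] [-2.20162341e-01 -9.75463246e-01 -9.00942255e-06]
595 ((650.5823364257812, -220.52383422851562), (77.94705963134766, 156.99935913085938), 77.45179748535156) 57 193 301 370
1186 ((650.3616943359375, -220.13046264648438), (68.38670349121094, 148.0625762939453), 77.0848159790039) 62 189 304 365
2123 ((650.5823364257812, -220.52383422851562), (77.94705963134766, 156.99935913085938), 77.45179748535156) 57 193 301 370
```

View pics/w6.png

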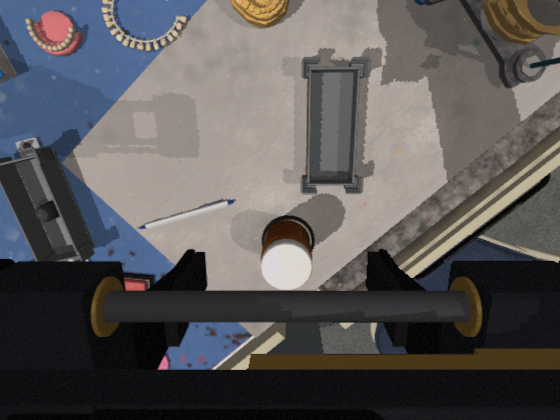

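Tray is fully visible, centre (334,125). It measures (650.5,-220.4) mm, with the short axis at 77.4°.

play_rows:
  commands: "0.5 -0.7 -0.4 0 0 0;0.6 -0.9 -1 0 0 0.02;0.49 -0.7 -1 0 0 0;0 0 -1 0 0 0;0 0 -1 0 0 0;0 0 -1 0 0 0;0 0 -1 0 0 0;0 0 -1 0 0 0;0 0 -1 0 0 0;0 0 -0.7 0 0 0;0 0 -0.4 0 0 0;0 0 -0.1 0 0 0;0 0 0 0 0 0;0 0 0 0 0 0"

```text
time_s: 28.65
tcp_pos: [0.6521, -0.2211, 0.0122]
ee_rot: [[0.976, -0.217, 0.003], [-0.217, -0.976, -0.001], [0.003, -0.0, -1.0]]
wrist_force: [0.0, -0.7, 0.4]
gripper_width: 1.005
gripper_force: 0.0
```

play_rows:
  commands: "0 0 0 0 0 0;0 0 0 0 0 0;0 0 0 0 0 0;0 0 0 0 0 0;0 0 0 0 0 0"
  grip: 45

```text
time_s: 29.15
tcp_pos: [0.6512, -0.2211, 0.0107]
ee_rot: [[0.976, -0.217, 0.0], [-0.217, -0.976, 0.0], [0.0, -0.0, -1.0]]
wrist_force: [-0.5, 1.5, 1.5]
gripper_width: 0.688
gripper_force: 30.0
```

play_rows:
  commands: "0 0 0.3 0 0 0;0 0 0.7 0 0 0;0 0 1 0 0 0;0 0.2 0.8 0 0 0.08;-0.05 0.5 0.2 0 0 0.1;-0.05 0.8 0 0 0 0.1;-0.05 1 0 0 0 0.1;-0.05 1 0 0 0 0.1;-0.05 1 0 0 0 0.1;-0.05 1 0 0 0 0.1;-0.05 1 0 0 0 0.1;-0.05 1 0 0 0 0.1;-0.05 1 0 0 0 0.1;-0.05 1 0 0 0 0.1;-0.05 1 0 0 0 0.1;-0.05 1 0 0 0 0.1;-0.04 0.8 0 0 0 0.1;0 0.5 0 0 0 0.1;0 0.27 0 0 0 0;0 0 0 0 0 0"

```text
time_s: 31.15
tcp_pos: [0.6314, 0.1717, 0.0999]
ee_rot: [[1.0, 0.004, -0.001], [0.004, -1.0, -0.0], [-0.001, 0.0, -1.0]]
wrist_force: [0.0, -0.7, -2.8]
gripper_width: 0.689
gripper_force: 30.0
```

```bash
python3 - <<'E'
from h import *
from station import r,cams
for f in("w1","w3","w4","w5"):
    p,d,K,R,t=load(f+".npz");W=cloud(d,K,R,t)
    m=(np.hypot(W[...,0]-.631,W[...,1]-.17)<.093)
    for lo,hi in((.043,.055),):
        q=m&(W[...,2]>lo)&(W[...,2]<hi);P=W[q][:,:2]*1000;a=cv2.minAreaRect(P.astype(np.float32));v,u=np.where(q);print(f,len(P),np.round(a[0],1),np.round(a[1],1),round(a[2],2),v.min(),u.min())
snap(cams,"wrist","w7");s=r.sense();print(s["tcp_pos"],s["ee_rot"].round(4).tolist(),s["gripper_width"])
E
```

```text
w1 647 [631.1 170.8] [157.7  78. ] 0.15 0 168
w3 704 [631.3 170.3] [158.3  78.4] 0.18 104 0
w4 1228 [631.1 171.1] [158.1  77.6] 0.21 25 189
w5 627 [631.4 170.3] [158.3  78.7] 0.26 67 3
[0.63148807 0.17077169 0.10002265] [[1.0, 0.0032, -0.001], [0.0032, -1.0, -0.0005], [-0.001, 0.0005, -1.0]] 0.6862215981927905
```

View pics/w7.png

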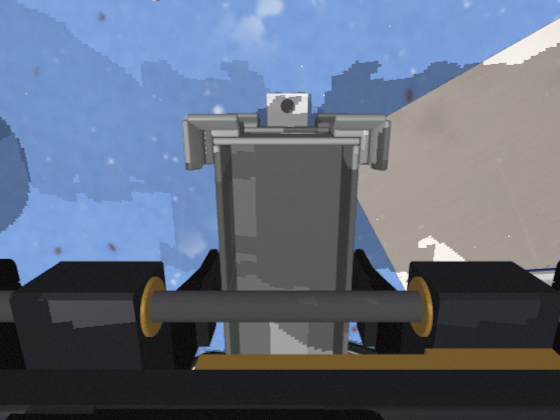

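```bash
python3 - <<'E'
from h import *
p,d,K,R,t=load("w7.npz");W=cloud(d,K,R,t)
for lo,hi in((.124,.14),(.112,.124),(.043,.055)):
    q=(W[...,2]>lo)&(W[...,2]<hi)&(W[...,0]>.67)&(W[...,0]<.75)&(abs(W[...,1]-.17)<.06);P=W[q]*1000
    print(lo,len(P),np.percentile(P,[1,50,99],0).round(1).tolist() if len(P) else "")
E
```

```text
0.124 3222 [[688.9, 133.4, 124.4], [704.0, 171.9, 129.4], [709.4, 210.5, 131.8]]
0.112 3736 [[670.7, 138.9, 112.4], [697.7, 171.9, 120.1], [703.4, 205.0, 123.5]]
0.043 362 [[704.7, 137.0, 43.2], [707.9, 189.7, 46.6], [710.2, 204.9, 48.5]]
```

play_rows:
  commands: "0.02 0 -0.3 0 0 0;0 0 -0.5 0 0 0;0 0 -0.4 0 0 0;0 0 -0.2 0 0 0;0 0 -0.1 0 0 0;0 0 -0.1 0 0 0;0 0 0 0 0 0;0 0 0 0 0 0"

```text
time_s: 32.0
tcp_pos: [0.6328, 0.1711, 0.0529]
ee_rot: [[1.0, 0.003, 0.001], [0.003, -1.0, 0.0], [0.001, -0.0, -1.0]]
wrist_force: [0.2, -0.3, -2.3]
gripper_width: 0.686
gripper_force: 30.0
```

play_rows:
  commands: "0 0 -0.07 0 0 0;0 0 -0.07 0 0 0;0 0 0 0 0 0"

```text
time_s: 32.3
tcp_pos: [0.6327, 0.1711, 0.0487]
ee_rot: [[1.0, 0.003, 0.001], [0.003, -1.0, 0.0], [0.001, -0.0, -1.0]]
wrist_force: [-0.1, -0.1, 0.6]
gripper_width: 0.69
gripper_force: 30.0
```

Seated at the expected height. Release, retreat and check.

play_rows:
  commands: "0 0 -0.02 0 0 0;0 0 0 0 0 0"

```text
time_s: 32.5
tcp_pos: [0.6327, 0.1711, 0.0486]
ee_rot: [[1.0, 0.004, 0.001], [0.004, -1.0, 0.0], [0.001, -0.0, -1.0]]
wrist_force: [-2.2, -0.3, 4.3]
gripper_width: 0.686
gripper_force: 30.0
```

play_rows:
  commands: "0 0 0 0 0 0;0 0 0 0 0 0;0 0 0 0 0 0;0 0 0 0 0 0;0 0 0.2 0 0 0;0 0 0.7 0 0 0;0 0 1 0 0 0;0 0 1 0 0 0;0 0 1 0 0 0;-0.5 0 1 0 0 0;-0.8 0 1 0 0 0;-0.9 0 1 0 0 0;-0.8 0 1 0 0 0;-0.5 0 0.5 0 0 0;0 0 0 0 0 0;0 0 0 0 0 0"
  grip: 87

```text
time_s: 34.1
tcp_pos: [0.5273, 0.171, 0.2999]
ee_rot: [[1.0, 0.003, 0.001], [0.003, -1.0, 0.001], [0.001, -0.001, -1.0]]
wrist_force: [-0.5, 0.3, -0.0]
gripper_width: 1.0
gripper_force: 0.0
```

```bash
python3 - <<'E'
from h import *
from station import r,cams
p,d,K,R,t=snap(cams,"wrist","w8");W=cloud(d,K,R,t)
m=(np.hypot(W[...,0]-.631,W[...,1]-.17)<.1)
for lo,hi in((.075,.09),):
    q=m&(W[...,2]>lo)&(W[...,2]<hi);P=W[q][:,:2]*1000;print(len(P),cv2.minAreaRect(P.astype(np.float32)))
    for sx in(-1,1):
        for sy in(-1,1):
            k=q&((W[...,0]-.631)*sx>.04)&((W[...,1]-.171)*sy>.02);print(sx,sy,np.percentile(W[k][:,2],[50,90]).round(4))
snap(cams,"top","t8")
P=cv2.hconcat([cv2.resize(p,(540,405)),cv2.resize(cv2.imread("pics/t8.png")[120:270,160:260],(260,405))]);cv2.imwrite("pics/f8.png",P);print(r.sense()["time_s"])
E
```

```text
790 ((631.775146484375, 170.84799194335938), (156.6240692138672, 78.09886169433594), 0.19707533717155457)
-1 -1 [0.0787 0.0801]
-1 1 [0.0783 0.0802]
1 -1 [0.0783 0.0802]
1 1 [0.0785 0.0801]
34.2
```

View pics/f8.png

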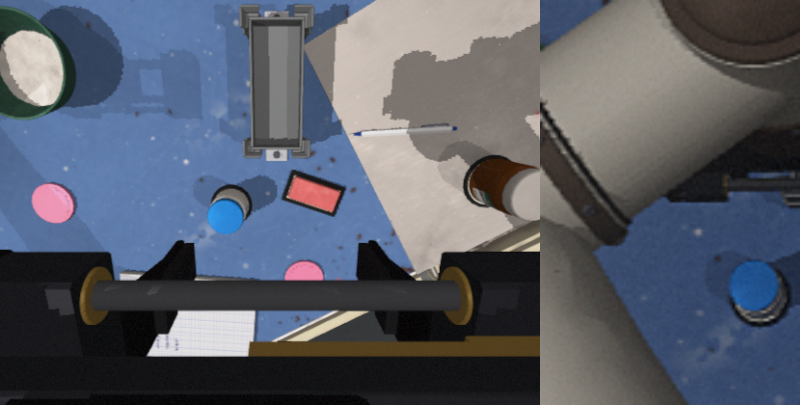

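The tray is level, with all four lugs at 80 mm and its centre within 1 mm of the base. I do one same-camera check of the jars against their pads, then hand in.

```bash
python3 - <<'E'
from h import *
p,d,K,R,t=load("top0.npz");v=p.max(2);W=cloud(d,K,R,t)
for x,y,rr in((.509,-.131,.045),(.473,.234,.036)):
    g=(np.hypot(W[...,0]-x,W[...,1]-y)<rr);m=g&((v<58)|((np.ptp(p.astype(int),2)<25)&(np.hypot(W[...,0]-x,W[...,1]-y)<rr-.01)))
    m,c,a=blob(m);print(c,a,circ(m,K,R,t,.006))
p,d,K,R,t=load("w8.npz");W=cloud(d,K,R,t);m=(abs(W[...,2]-.068)<.005)&(np.hypot(W[...,0]-.476,W[...,1]-.235)<.05);m,c,a=blob(m);print("small w8",circ(m,K,R,t,.068))
p,d,K,R,t=load("w4.npz");W=cloud(d,K,R,t);m=(abs(W[...,2]-.068)<.005)&(np.hypot(W[...,0]-.476,W[...,1]-.235)<.05);m,c,a=blob(m);print("small w4",circ(m,K,R,t,.068))
p,d,K,R,t=load("w6.npz");W=cloud(d,K,R,t);m=(abs(W[...,2]-.094)<.005)&(np.hypot(W[...,0]-.51,W[...,1]+.131)<.05);m,c,a=blob(m);print("large w6",circ(m,K,R,t,.094))
E
```

```text
[389.03097345 213.10914454] 678 (array([ 508.4, -132.1]), array([72. , 73.2]))
[244.6635514  228.89719626] 428 (array([472.2, 235.1]), array([57.2, 58.8]))
small w8 (array([477.3, 234.4]), array([44.3, 45. ]))
small w4 (array([477.8, 235.3]), array([44.5, 45.8]))
large w6 (array([ 513.1, -131.5]), array([59.2, 59.9]))
```

Both jars are within about 2 mm of their rings, so I hand in.

```bash
python3 -c "
from station import r
print(r.finish_job())"
```

```text
the job is handed in; nothing more can be done
None
```

The job is handed in at about 34 s of robot time; by my last measurements both jars are within about 2 mm of their rings, the wax is within about 1 mm of its outline, the polisher stands in the base tray, and the loose tray sits level on top (the hand-in returned no verdict).

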